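# Hold a brass sconce in the corner of a goldsmith's fenced board

### The arm

A 7-joint arm with a two-finger parallel gripper is mounted at the origin on the work surface. World frame = base frame: x ahead of the robot, y to its left, z up, the work surface at z = 0. Lengths are in m, angles in degrees, forces in N, time in s.
With the tool pointing down it reaches from about 0.425 to 0.875 m from the base axis. Payload 8.4 kg.
Tool frame: the origin (TCP) lies on the centre line of the jaws, within the pads' length; the fingertips stand 25 mm ahead of it and the grasp point (between the pads) lies 6 mm ahead of it; z points along the fingers, y is the line along which they close (so a half turn about z gives the same grasp; the last joint's range is limited). The gripper opens to 85 mm and grips with 20 to 120 N. Pads are 22 mm wide; open, the fingers measure 114 mm over their backs; the gripper's body (76 mm by 85 mm) begins 54 mm behind the grasp point. The pads swing forward as they close: fully open they stand 13 mm farther back than shut.
Start: joints at [60.665, 19.091, 2.286, 83.961, -0.768, 76.965, -3.352], TCP at [0.261, -0.595, 0.256] pointing down, gripper open.
Joint ranges: [-147.57, 147.57], [-21.85, 119.76], [-74.77, 79.35], [14.55, 137.4], [-85.83, 265.84], [4.83, 119.75], [-152.11, 152.11]. Speed limits (degrees/s): [127.2, 127.2, 159.86, 159.86, 180, 180, 180].

### API

Orientations are given as [roll, pitch, yaw] about the fixed x, y, z axes, in that order (R = Rz(yaw) Ry(pitch) Rx(roll)).
In Python, from workcell import * gives the robot as it stands. The module is installed in compiled form; this text tells all that it offers. Calls block until the motion is done:
- move_to(position, orientation): joint-space move of the TCP to a pose.
- move_straight(position, rotation=None, speed=0.15, until_force=None): straight line of the TCP; rotation=None keeps the orientation; speed is the mean speed in m/s. With until_force (N) it stops when the force on the tool has changed by that much, and returns True; else False.
- move_joints(angles): joint-space move.
- open_jaws() and grab(): open the fingers fully, or close them until they stop; the grip force is fixed at half the most.
- pause(seconds).
- solve_ik(position, orientation): joint angles nearest the present ones, or None.
- observe(): the state.
- capture(name): name is "side" or "top" or "wrist"; returns (picture, depth): 384x512x3 uint8, red, green, blue; 384x512 float32, m along the optical axis (not along the pixel's ray), 0 where there is no reading.
- camera_info(name): a dict with "intrinsics" (3x3 intrinsics, pixels), "eye" and "rotation" of the camera in the world. Camera axes: x right, y down, z forward; pixel columns grow to the right and rows downward; lengths in m; the calibration is good to about 2 mm. The wrist camera is an equidistant fisheye: a pixel r from the principal point sees the ray r / f radians off the axis. A picture is of the moment at which its call begins: read the wrist's pose just before it. camera_info takes no time and is no camera call; for the wrist camera it gives the pose at the moment of the call.
A pose or a line that the arm cannot do raises IKError and nothing moves.
- job_done(): hands the job in; it is judged then, once.
The state is a dict: "time": time; "joints": joint angles; "qd": joint speeds; "effort": joint torques, N m; "tool_pos": TCP position; "orientation": TCP orientation; "force": force on the tool from outside, world axes, zero at the start; "ft_torque": the same for the moment, N m; "opening": finger opening in m; "finger_force": force on a finger pad.
Only numpy, scipy, OpenCV 4.12 (cv2) and the standard library are available. Lean on these libraries where they do the work, as an engineer would, in place of code of your own. Each camera call takes 0.05 s, during which the arm holds its last target. There are 200 camera calls.

### The job

Lift the brass sconce up and off its hook on the drying rack and stand it upright on the wooden work board, without setting it down or dropping it anywhere else. Press it firmly into the corner of the two fences, the back of its back plate flush against the back fence and its side flush against the side fence, and finish while still gripping it and pressing it against both, so that the goldsmith can work on its rosette. Keep off the rosette, and leave the other pieces on the rack and on the bench where they are.

Things in the scene. Friction and masses are not known exactly. Their poses are not given: they have to be found in the camera images.
- sconce: Loose brass wall sconce, about 0.38 kg. Upright back plate 44 mm wide (y), 8 mm thick (x), 112 mm high; a flat tray, 44 wide, 50 deep, 8 thick, stands out in +x at its foot (58 mm deep in all, flat underside). Can be gripped from above across the plate's side edges, 44 mm apart. Origin: underside, on the plate's back face, mid width; x points out over the tray, z up.
- sconce_slot (a point): Middle of the hanging slot through the sconce's back plate, 70 mm above the underside. The slot is 14 mm wide and 28 mm high (56 to 84 mm above the underside), with 15 mm of plate at each side and solid plate above it. It hangs on a rack hook with the slot's top edge on the wire.
- rosette: Sunburst rosette fixed on the sconce's tray, 34 mm across and 8 mm high; origin at the centre of its underside, on the tray's top, 34 mm ahead of the plate's back face. Not to be touched.
- sconce_heel (a point): Lower back corner of the sconce: on its underside and back face, at its -y side (22 mm from the origin along its -y). This corner goes into the corner of the fences.
- rack: Drying rack of steel rods, fixed, 370 mm long (y), 168 mm high; carrying rod at x = -48 mm, 152 mm high; a lower rod, 85 mm high, props the backs of hanging pieces. Origin on the bench below the middle hook's seat; x points out of the front, where the hook tips point, z up. The sconce hangs upright on any one hook, axes along the rack's, its underside 59 mm above the bench.
- rack_hook (a point): Seat of the rack's middle hook (wire centre, 140 mm above the bench); like hooks 115 mm to each side along the rack's y. 6 mm wire: level seat from x = -10 to +9 mm, then a tip rising 6 mm to x = 18 mm; behind, it climbs to the carrying rod. To free the sconce raise it about 13 mm (7 to 19 mm clears), then draw it out along the rack's +x by 40 mm or more.
- board: Dark wooden work board, fixed to the bench, 200 mm (x) by 180 mm (y) by 18 mm, with two lighter wooden fences on top. Origin under its centre, z up.
- board_corner (a point): Inner corner of the two fences on the board's top (18 mm above the bench), at -68 mm x, -58 mm y of the board; axes as the board's. The free space lies to +x and +y of it.
- back_fence: Back fence on the board, 22 mm thick, 38 mm high above the board, 148 mm long along the board's y; its inner face is the plane x = -68 mm of the board and faces the board's +x. Origin: centre of its underside.
- side_fence: Side fence on the board, 22 mm thick, 38 mm high above the board, 158 mm long along the board's x; its inner face is the plane y = -58 mm of the board and faces the board's +y. Origin: centre of its underside.
- copper_plate: Bystander hanging on another hook: flat copper plate 40 mm wide, 70 mm high, 5 mm thick. Origin: underside, back face, mid width.
- hoop: Bystander hanging on another hook: plain steel hoop 68 mm across, 10 mm wide. Origin at the lowest point of its back rim.
- bezel: Bystander on the bench: lobed brass bezel ring about 76 mm across, 22 mm high. Origin: centre of its underside.
- flux_jar: Bystander on the bench: small jar 48 mm across, 50 mm high. Origin: centre of its underside.
Things that resemble listed ones, but are neither listed nor needed, are in the scene too. Leave any pink, red or turquoise look-alike of the sconce alone.

How it is judged:
By the outcome, as a careful person would: the job done as asked, in the order asked, and still so for the second after the job is handed in, while the arm keeps its last pose, push and grip.
It also fails if it takes over 67 s, if anything falls off the work surface, if the arm or the gripper's body presses on something with over 40 N, if the wrist force passes 120 N, or if a joint passes its speed limit or range.

## Working session

There is one attempt and no reset: what is moved stays moved. The work goes in short steps, each a Python script; the robot and the scene stay as the last script left them, time stands still between calls to the robot, and variables do not carry over. Pictures are saved under pics/ and viewed, at most 10 in all, crops included, and the job is handed in when it is done.

```bash
mkdir -p pics
cat > h.py <<'E'
import numpy as np, cv2
from workcell import *
def cloud(n):
    p,d=capture(n); c=camera_info(n); K=np.array(c["intrinsics"]); R=np.array(c["rotation"]); e=np.array(c["eye"])
    v,u=np.mgrid[:384,:512]
    X=np.stack([(u-K[0,2])/K[0,0]*d,(v-K[1,2])/K[1,1]*d,d],-1)@R.T+e
    X[d==0]=np.nan
    return p,X
E
python3 - <<'E'
from h import *
ims=[]
for n in("side","top"):
    p,X=cloud(n); np.savez(f"pics/{n}.npz",p=p,X=X)
    cv2.imwrite(f"pics/{n}0.png",cv2.resize(p[:,:,::-1],(768,576)))
    c=camera_info(n); print(n,c)
o=observe();print(o)
E
```

```text
Traceback (most recent call last):
  File "h.py", line 6, in cloud
    X=np.stack([(u-K[0,2])/K[0,0]*d,(v-K[1,2])/K[1,1]*d,d],-1)@R.T+e
      ~~~~~~~~~~~~~~~~~~~~~~~~~~~~~~~~~~~~~~~~~~~~~~~~~~~~~~~~~~~~^~
ValueError: operands could not be broadcast together with shapes (384,512) (3,)
```

```bash
sed -i 's/R=np.array(c\["rotation"\])/R=Rot.from_euler("xyz",c["rotation"],degrees=True).as_matrix()/; 1a from scipy.spatial.transform import Rotation as Rot' h.py
python3 - <<'E'
from h import *
for n in("side","top"):
    p,X=cloud(n); np.savez(f"pics/{n}.npz",p=p,X=X)
    cv2.imwrite(f"pics/{n}0.png",cv2.resize(p[:,:,::-1],(768,576)))
    c=camera_info(n); print(n,c, np.nanpercentile(X[...,2],[5,25,50,75]))
o=observe();print(o)
E
```

```text
side {'intrinsics': array([[393.53965638,   0.        , 256.81253591],
       [  0.        , 393.53965638, 187.92572032],
       [  0.        ,   0.        ,   1.        ]]), 'eye': array([0.06546396, 0.71338801, 0.71957408]), 'rotation': array([-1.27276589e+02,  1.15784867e-01, -1.43391426e+02])} [-0.70092897 -0.00281834  0.00163747  0.00500801]
top {'intrinsics': array([[392.09752803,   0.        , 256.40551407],
       [  0.        , 392.09752803, 194.96351753],
       [  0.        ,   0.        ,   1.        ]]), 'eye': array([0.39536063, 0.0428074 , 1.06219853]), 'rotation': array([-170.36485135,    2.07276503,  -90.0491733 ])} [-0.74957693 -0.00162143  0.00101803  0.00296975]
{'time': 0.15, 'joints': array([60.66395032, 19.12508081,  2.28628222, 83.99952579, -0.768264  ,
       76.96548056, -3.35137205]), 'qd': array([-0.00302429, -0.05677641, -0.12426241, -0.07585363, -0.05494006,
       -0.06510238, -0.02346787]), 'effort': array([ 1.95247245e-03, -6.59046006e+01,  1.36697765e+00, -4.05865395e+01,
        1.69050135e-02,  9.62065504e-03, -8.45137993e-05]), 'tool_pos': array([ 0.26060887, -0.595114  ,  0.25559549]), 'orientation': array([-1.79925337e+02,  5.01284628e-03,  2.36502052e+01]), 'force': array([-0.4335502 ,  0.03989909, -0.76289418]), 'ft_torque': array([ 0.03377966,  0.04715123, -0.05411079]), 'finger_force': 0.0, 'opening': 0.08522039407451085}
```

View pics/side0.png

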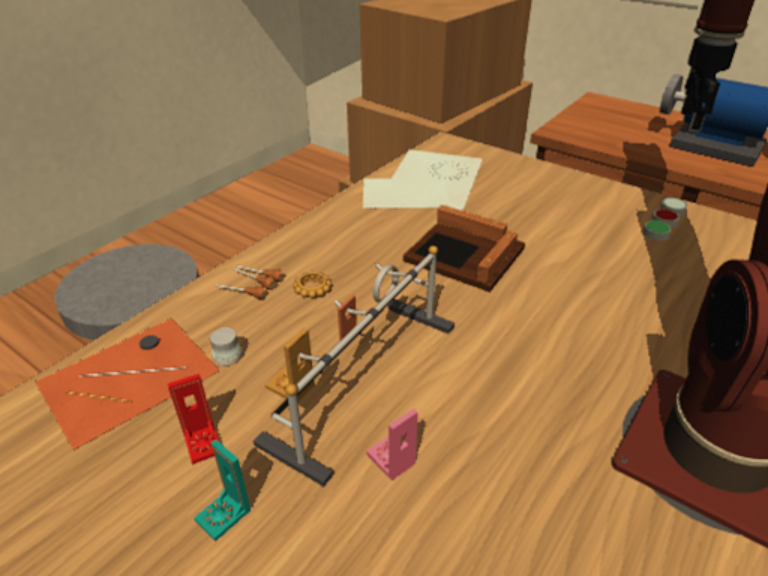

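View pics/top0.png

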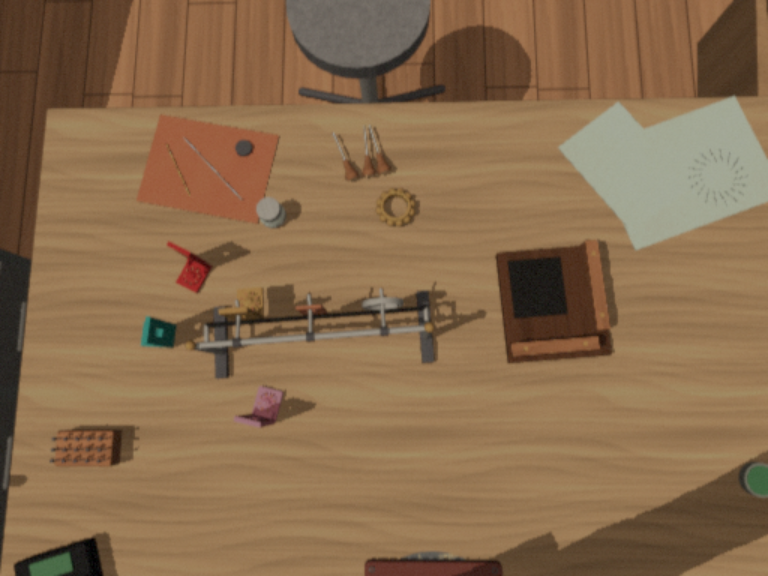

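Run:
```python
import numpy as np,cv2
def yaw(P):
    (c,s,a)=cv2.minAreaRect(P.astype(np.float32)); return np.round(c,4),np.round(s,4),round(a,2)
for n in("side","top"):
    f=np.load(f"pics/{n}.npz");X=f["X"];p=f["p"];h=cv2.cvtColor(p,cv2.COLOR_RGB2HSV)
    x,y,z=X[...,0],X[...,1],X[...,2]
    if n=="top": U=slice(330,410);V=slice(155,245)
    else: U=slice(265,355);V=slice(130,195)
    B=X[V,U].reshape(-1,3)
    for lo,hi in((.012,.024),(.05,.062)):
        P=B[(B[:,2]>lo)&(B[:,2]<hi)]; print(n,"board",lo,len(P),yaw(P[:,:2]))
    F=B[(B[:,2]>.05)&(B[:,2]<.062)]; np.save(f"pics/f_{n}.npy",F)
    m=(x>.2)&(x<.8)&(y>-.25)&(y<.5)
    print("hist tops",[(round(t,3),int((m&(z>t)&(z<t+.01)).sum())) for t in np.arange(.06,.2,.01)])
    hm=m&(h[...,0]>12)&(h[...,0]<28)&(h[...,1]>120)&(z>.05)&(z<.2)&(y>.1)
    S=X[hm]; print("brass",len(S),np.percentile(S,[2,50,98],axis=0).round(4).tolist())
    T=S[S[:,2]>.163]; 
    if len(T)>3: print(" top",len(T),T.mean(0).round(4),yaw(T[:,:2]))
    T=S[(S[:,2]<.08)]
    if len(T)>3: print(" tray",len(T),T.mean(0).round(4),yaw(T[:,:2]))
    r=m&(h[...,1]<60)&(z>.143)&(z<.162)
    R=X[r]; 
    print("rod",len(R)); l=cv2.fitLine(R[:,:2].astype(np.float32),cv2.DIST_HUBER,0,.003,.003).ravel(); print(l,np.degrees(np.arctan2(l[1],l[0])),R.min(0),R.max(0))
    # hist in rod frame
    d=l[:2]*np.sign(l[1]); nrm=np.array([d[1],-d[0]])
    q=(R[:,:2]-l[2:])@nrm; t=(R[:,:2]-l[2:])@d
    on=abs(q)<.008; print(" rod offs",np.median(q[on]), "t",t[on].min(),t[on].max())
    k=q>.02; print(" hooks t",np.round(np.sort(t[k]),3)[::max(1,k.sum()//25)], "q", q[k].max() if k.any() else 0)
f=cv2.imread("pics/top0.png");g=f[200:400,150:640];cv2.imwrite("pics/c.png",cv2.resize(g,(784,320)))
```

```text
side board 0.012 1500 (array([ 0.5518, -0.2175]), array([0.2025, 0.1831]), 5.51)
side board 0.05 507 (array([ 0.5276, -0.2517]), array([0.1253, 0.2511]), 53.08)
hist tops [(np.float64(0.06), 339), (np.float64(0.07), 253), (np.float64(0.08), 345), (np.float64(0.09), 309), (np.float64(0.1), 333), (np.float64(0.11), 453), (np.float64(0.12), 141), (np.float64(0.13), 125), (np.float64(0.14), 287), (np.float64(0.15), 747), (np.float64(0.16), 195), (np.float64(0.17), 73), (np.float64(0.18), 0), (np.float64(0.19), 0), (np.float64(0.2), 0)]
brass 849 [[0.4622, 0.1911, 0.0611], [0.5178, 0.3177, 0.1222], [0.5731, 0.4253, 0.1727]]
 top 157 [0.5048 0.3279 0.1691] (array([0.5005, 0.3381]), array([0.0286, 0.1123]), 33.73)
 tray 246 [0.549  0.3246 0.068 ] (array([0.6083, 0.3768]), array([0.1859, 0.2767]), 87.84)
rod 641
[ 0.07905363 -0.99687034  0.48099652  0.15971477] -85.46583 [0.46149092 0.00459804 0.14306221] [0.55569568 0.38097521 0.16168008]
 rod offs -0.0007766052793897937 t -0.15523631278042496 0.22187807037251991
 hooks t [-0.097 -0.091 -0.086 -0.085 -0.084 -0.083 -0.083 -0.082 -0.082 -0.08
[... 712 characters left out ...]
[0.4652, 0.1524, 0.0633], [0.5277, 0.3051, 0.0876], [0.5736, 0.3773, 0.1747]]
 top 108 [0.5054 0.3287 0.1706] (array([0.5009, 0.3384]), array([0.0248, 0.1111]), 34.93)
 tray 252 [0.554  0.3083 0.0699] (array([0.4688, 0.303 ]), array([0.216 , 0.0433]), 5.84)
rod 712
[ 0.08081906 -0.9967288   0.47785482  0.25036156] -85.36435 [0.46579421 0.01615305 0.14305274] [0.55787026 0.36853081 0.16199489]
 rod offs -0.001424576902926289 t -0.23464930498529768 0.11860734169539609
 hooks t [-0.195 -0.188 -0.185 -0.181 -0.178 -0.176 -0.175 -0.174 -0.174 -0.173
 -0.172 -0.172 -0.171 -0.169 -0.166 -0.164 -0.159 -0.154 -0.061 -0.06
 -0.06  -0.058 -0.058 -0.058  0.053  0.055  0.057  0.057] q 0.06708467043256369
```

Run:
```python
import numpy as np,cv2
fit=lambda P:cv2.fitLine(P.astype(np.float32),cv2.DIST_HUBER,0,.002,.002).ravel()
ps=np.radians(4.6);ex=np.array([np.cos(ps),np.sin(ps)]);ey=np.array([-ex[1],ex[0]])
for n in("side","top"):
    X=np.load(f"pics/{n}.npz")["X"];P=X.reshape(-1,3);z=P[:,2]
    a=(P[:,:2]-[.517,.311])@np.c_[ex,ey]
    s=(abs(a[:,1])<.04)&(a[:,0]>-.025)&(a[:,0]<.09)
    for lo,hi in((.06,.075),(.08,.1),(.1,.125),(.125,.145),(.15,.166),(.166,.18)):
        k=s&(z>lo)&(z<hi)
        if k.sum()>4: print(n,lo,k.sum(),"a 2,50,98%",np.percentile(a[k],[2,25,50,75,98],axis=0).round(4).T.tolist(),"z98",np.percentile(z[k],98).round(4))
    # board: coords in yaw frame around centre
    for yb in (4.5,):
        c,si=np.cos(np.radians(yb)),np.sin(np.radians(yb))
        b=(P[:,:2]-[.5535,-.218])@np.array([[c,-si],[si,c]])
        k=(z>.052)&(z<.06)&(abs(b[:,0])<.12)&(abs(b[:,1])<.12)
        bf=k&(b[:,0]<-.06)&(b[:,1]>-.05)&(b[:,1]<.08); sf=k&(b[:,1]<-.05)&(b[:,0]>-.06)
        for nm,m,ax in(("back",bf,0),("side",sf,1)):
            Q=b[m]; co=np.polyfit(Q[:,1-ax],Q[:,ax],1)
            # edge fits by bins
            r=[(t,)+tuple(np.percentile(Q[abs(Q[:,1-ax]-t)<.01,ax],[0,4,96,100]).round(4)) for t in np.arange(-.05,.09,.02) if (abs(Q[:,1-ax]-t)<.01).sum()>5]
            print(n,nm,len(Q),"slope deg",np.degrees(np.arctan(co[0])).round(2),"mid",co[1].round(4)); print(r and np.array(r).astype(float).round(4).tolist())
    k=(z>.012)&(z<.024)&(abs(b)<.115).all(1);print("board ext",np.percentile(b[k],[.5,99.5],axis=0).round(4).tolist())
```

```text
side 0.06 229 a 2,50,98% [[-0.0013, 0.0205, 0.0376, 0.0485, 0.0568], [-0.0219, -0.0045, 0.0067, 0.0147, 0.0194]] z98 0.0743
side 0.08 36 a 2,50,98% [[-0.0093, -0.0082, -0.0058, -0.0003, 0.0013], [-0.037, -0.0161, -0.004, 0.0092, 0.0395]] z98 0.0996
side 0.1 140 a 2,50,98% [[-0.0014, -0.0003, 0.0003, 0.0012, 0.0071], [-0.0228, -0.0101, 0.0, 0.0132, 0.0199]] z98 0.1246
side 0.125 101 a 2,50,98% [[-0.0088, -0.0007, -0.0, 0.0011, 0.0069], [-0.0244, -0.0114, 0.0066, 0.0164, 0.0199]] z98 0.1447
side 0.15 103 a 2,50,98% [[-0.0015, -0.0006, -0.0002, 0.0007, 0.0057], [-0.0228, -0.0095, 0.0022, 0.0141, 0.0198]] z98 0.1658
side 0.166 96 a 2,50,98% [[-0.0015, -0.0003, 0.0019, 0.0046, 0.0078], [-0.0235, -0.0135, -0.0021, 0.01, 0.0198]] z98 0.1738
side back 188 slope deg 0.06 mid -0.0814
[[-0.05, -0.0915, -0.0911, -0.0713, -0.0693], [-0.03, -0.0909, -0.0907, -0.0714, -0.0711], [-0.01, -0.091, -0.0907, -0.0699, -0.0698], [0.01, -0.0921, -0.0919, -0.0714, -0.0706], [0.03, -0.092, -0.0912, -0.0697, -0.0688], [0.05, -0.0915, -0.0902, -0.07, -0.0691], [0.07, -0.0912, -0.0906, -0.0704, -0.0704]]
side si
[... 1255 characters left out ...]
0.03, -0.0892, -0.0884, -0.069, -0.0671], [-0.01, -0.0887, -0.0881, -0.068, -0.0674], [0.01, -0.0892, -0.0887, -0.0686, -0.0682], [0.03, -0.0883, -0.0876, -0.0679, -0.0671], [0.05, -0.0891, -0.0886, -0.068, -0.0672], [0.07, -0.0891, -0.0886, -0.0687, -0.0682]]
top side 518 slope deg -0.22 mid -0.0692
[[-0.05, -0.0807, -0.0793, -0.0588, -0.0586], [-0.03, -0.0807, -0.0794, -0.0588, -0.0585], [-0.01, -0.0805, -0.0798, -0.0588, -0.0576], [0.01, -0.0806, -0.0797, -0.0588, -0.0586], [0.03, -0.081, -0.0794, -0.0588, -0.0584], [0.05, -0.0811, -0.08, -0.0596, -0.0589], [0.07, -0.0815, -0.08, -0.0588, -0.0584], [0.09, -0.0811, -0.0803, -0.0591, -0.0587]]
board ext [[-0.0986, -0.0877], [0.0995, 0.089]]
```

```bash
cat >> h.py <<'E'
def ax(deg): r=np.radians(deg); ex=np.array([np.cos(r),np.sin(r),0]); return ex,np.array([-ex[1],ex[0],0])
YR,YB=4.6,4.4
rx,ry=ax(YR); bx,by=ax(YB)
S0=np.array([.517,.311,0])+.0045*rx-.0018*ry   # plate mid on hook
B0=np.array([.5535,-.218,0]); C0=B0-.0685*bx-.0582*by
def st(): 
    o=observe(); print({k:np.round(o[k],4).tolist() for k in("time","tool_pos","orientation","force","ft_torque","opening","finger_force")})
E
python3 - <<'E'
from h import *
move_straight([.2606,-.595,.36],speed=.2)
move_to((S0+[0,0,.30]).tolist(),[180,0,YR]);st()
move_straight((S0+[0,0,.215]).tolist(),[180,0,YR],.1)
for n in("side","wrist"):
    p,d=capture(n)
    if n=="side": p=p[170:300,140:290]
    cv2.imwrite(f"pics/{n}1.png",cv2.resize(p[:,:,::-1],(600,520) if n=="side" else (640,480)))
st()
E
```

```text
{'time': 4.1083, 'tool_pos': [0.5222, 0.3088, 0.2999], 'orientation': [179.9846, 0.0071, 4.5292], 'force': [-0.2113, 0.7722, 0.7737], 'ft_torque': [-0.0316, 0.0135, 0.0575], 'opening': 0.0853, 'finger_force': 0.0}
{'time': 5.2083, 'tool_pos': [0.5219, 0.3099, 0.2158], 'orientation': [-179.9714, -0.0615, 4.5997], 'force': [-0.2108, -0.2729, -0.4582], 'ft_torque': [0.0303, -0.0112, 0.0077], 'opening': 0.0854, 'finger_force': 0.0}
```

View pics/side1.png

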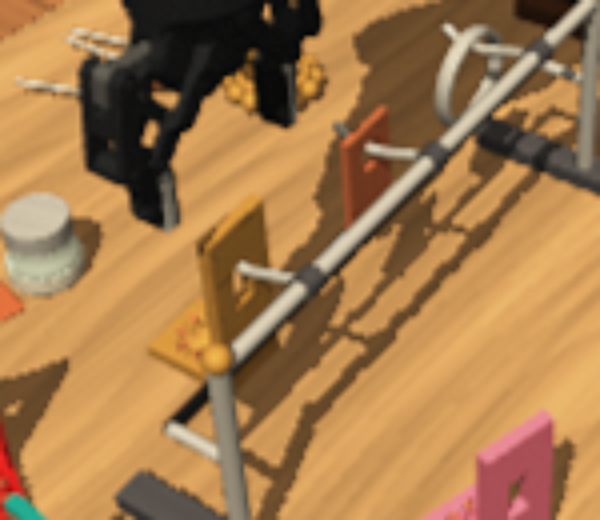

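View pics/wrist1.png

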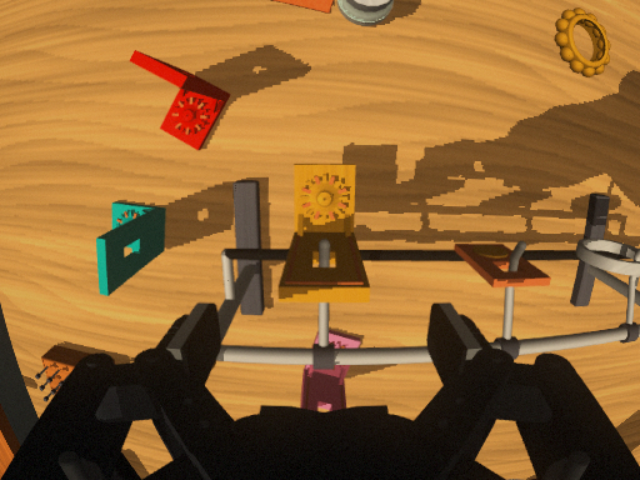

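Side crop: the fingers straddle the plate top (about 235,230). The wrist view shows the sconce (about 325,290) centred between the pads (215 and 440), so I'm going down to grip and lift it.

Run:
```python
from h import *
print(move_straight((S0+[0,0,.142]).tolist(),[180,0,YR],.07,until_force=8));st()
if observe()["tool_pos"][2]<.146:
    grab();st()
    if observe()["opening"]>.035:
        t=np.array(observe()["tool_pos"])
        t[2]+=.013;move_straight(t.tolist(),None,.03);st()
        cv2.imwrite("pics/side2.png",cv2.resize(capture("side")[0][170:300,140:290,::-1],(600,520)))
```

```text
False
{'time': 6.4, 'tool_pos': [0.5219, 0.3098, 0.1425], 'orientation': [-179.9784, -0.0404, 4.6003], 'force': [-0.2527, -0.572, -0.1728], 'ft_torque': [-0.0449, 0.0272, -0.0126], 'opening': 0.0856, 'finger_force': 0.0}
{'time': 6.8667, 'tool_pos': [0.522, 0.3097, 0.1424], 'orientation': [-179.9779, -0.0484, 4.5915], 'force': [1.206, -0.1408, 2.8664], 'ft_torque': [0.0701, -0.1105, 0.0039], 'opening': 0.043, 'finger_force': 60.4988}
{'time': 7.4667, 'tool_pos': [0.5218, 0.3098, 0.1554], 'orientation': [179.9956, 0.0132, 4.6061], 'force': [0.2311, 0.1713, -2.2525], 'ft_torque': [-0.0022, -0.0572, -0.0088], 'opening': 0.0429, 'finger_force': 61.6388}
```

View pics/side2.png

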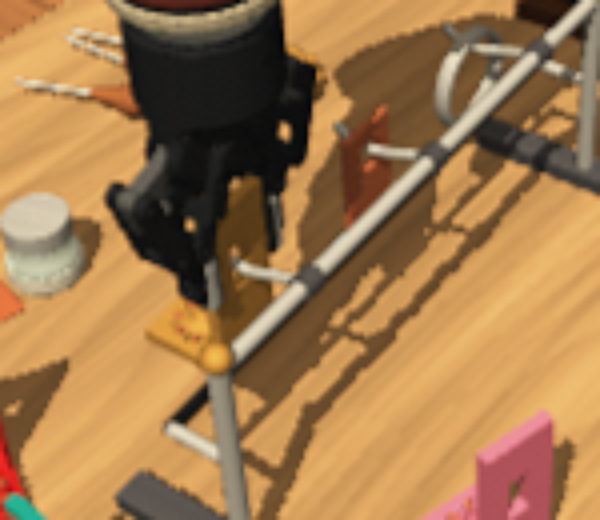

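The plate is gripped (43 mm opening) and raised with the wire clear inside the slot. Next I draw it out and carry it over.

```bash
cat >> h.py <<'E'
H=.0834
G=C0+.004*bx+.022*by+[0,0,.018+H]
E
python3 - <<'E'
from h import *
t=np.array(observe()["tool_pos"])
print(move_straight((t+.065*rx).tolist(),None,.08,until_force=8));st()
t=np.array(observe()["tool_pos"])
if (t[:3]-S0)@rx>.055:
    t[2]=.31;move_straight(t.tolist(),None,.15)
    a=G+.03*bx+.03*by
    move_straight((a+[0,0,.21]).tolist(),[180,0,YB],.2)
    move_straight((a+[0,0,.03]).tolist(),[180,0,YB],.1);st()
    X=cloud("side");np.savez("pics/s3.npz",p=X[0],X=X[1])
    cv2.imwrite("pics/side3.png",cv2.resize(X[0][90:220,240:390,::-1],(600,520)))
E
```

```text
False
{'time': 8.475, 'tool_pos': [0.586, 0.3152, 0.1552], 'orientation': [179.9999, 0.0239, 4.6367], 'force': [-0.4765, 0.3703, -4.9125], 'ft_torque': [0.0264, 0.0446, -0.0339], 'opening': 0.0431, 'finger_force': 61.6427}
{'time': 14.4917, 'tool_pos': [0.5198, -0.2269, 0.1319], 'orientation': [179.9712, -0.036, 4.3965], 'force': [0.245, -0.4163, -3.0625], 'ft_torque': [-0.0037, 0.012, -0.0055], 'opening': 0.0434, 'finger_force': 61.6501}
```

View pics/side3.png

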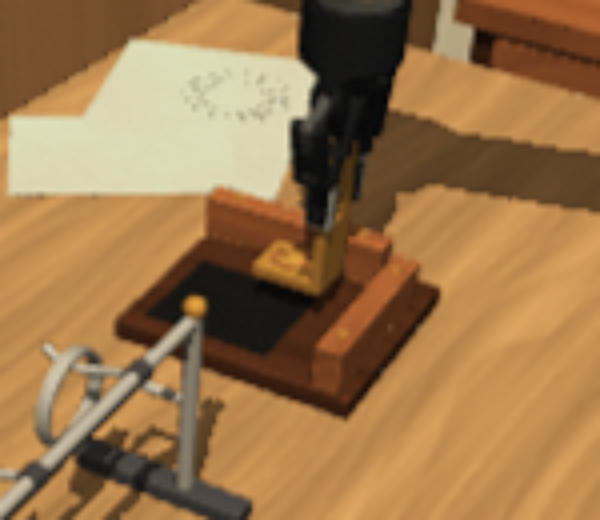

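Sconce is upright in the grip just above the board (crop 310,270), clear of both fences. I'm going closer, then lowering until it touches.

```bash
cat >> h.py <<'E'
def rel():
    o=observe(); d=np.array(o["tool_pos"])-G; f=np.array(o["force"])
    print("t %.1f rel mm"%o["time"],(1e3*np.array([d@bx,d@by,d[2]])).round(2),"F",np.round([f@bx,f@by,f[2]],1),"M",np.round(o["ft_torque"],2),"rpy",np.round(o["orientation"],2),"op",round(o["opening"],4))
def go(dv,sp,f=None):
    t=np.array(observe()["tool_pos"])+dv[0]*bx+dv[1]*by+[0,0,dv[2]]
    r=move_straight(t.tolist(),[180,0,YB],sp,until_force=f); print(r,end=" "); rel(); return r
E
python3 - <<'E'
from h import *
rel()
go((-.02,-.02,0),.06,8)
go((0,0,-.036),.02,4); pause(.2); rel()
go((-.016,0,0),.01,6); pause(.2); rel()
go((0,-.016,0),.01,6); pause(.2); rel()
E
```

```text
t 14.5 rel mm [30.24 29.86 30.44] F [-0.4 -0.9 -4.2] M [0.04 0.04 0.06] rpy [ 1.7997e+02 -3.0000e-02  4.3900e+00] op 0.0432
False t 15.2 rel mm [10.16  9.74 30.52] F [ 0.1 -0.6 -3.8] M [0.03 0.08 0.03] rpy [-1.80e+02 -1.00e-02  4.37e+00] op 0.043
True t 16.5 rel mm [9.94 9.73 0.26] F [-1.7  0.5  6.1] M [0.14 0.23 0.  ] rpy [-1.7999e+02  5.0000e-02  4.3900e+00] op 0.043
t 16.7 rel mm [10.01  9.73  0.29] F [-1.1  1.1  5.1] M [0.05 0.17 0.02] rpy [-1.7999e+02  4.0000e-02  4.3900e+00] op 0.0433
True t 17.1 rel mm [9.7  9.75 0.27] F [ 0.9 -0.4  4.4] M [-0.05 -0.26  0.02] rpy [-1.7999e+02 -1.0000e-01  4.4100e+00] op 0.0434
t 17.3 rel mm [9.7  9.71 0.29] F [ 1.4 -0.5  5. ] M [-0.07 -0.31  0.  ] rpy [-1.7999e+02 -9.0000e-02  4.4100e+00] op 0.0431
True t 17.8 rel mm [9.78 9.61 0.29] F [-0.1  0.4  4.9] M [0.02 0.02 0.01] rpy [-1.7989e+02 -5.0000e-02  4.4500e+00] op 0.0435
t 18.0 rel mm [9.83 9.6  0.31] F [-1.8  1.8  5. ] M [ 0.13  0.24 -0.03] rpy [-1.7989e+02 -6.0000e-02  4.4500e+00] op 0.0432
```

Run:
```python
from h import *
go((0,0,.001),.02); pause(.2); rel()
go((-.016,0,0),.012,6); pause(.2); rel()
go((0,-.016,0),.012,6); pause(.2); rel()
```

```text
False t 18.3 rel mm [9.11 9.79 0.54] F [-1.1  0.4 -4. ] M [-0.04  0.03 -0.01] rpy [-1.7996e+02  8.0000e-02  4.4000e+00] op 0.0432
t 18.5 rel mm [9.53 9.65 0.94] F [ 0.4  0.8 -4. ] M [-0.06  0.02 -0.01] rpy [-1.7998e+02  3.0000e-02  4.4000e+00] op 0.0429
True t 19.3 rel mm [0.55 9.72 0.97] F [ 4.5 -0.3 -2.7] M [-0.11 -0.96  0.13] rpy [-1.7999e+02 -1.4000e-01  4.4200e+00] op 0.043
t 19.5 rel mm [0.52 9.83 0.59] F [ 5.6 -1.7 -1.6] M [-0.24 -1.27  0.13] rpy [-1.7996e+02 -1.1000e-01  4.4300e+00] op 0.0431
True t 20.5 rel mm [ 0.77 -1.37  0.32] F [-1.5  0.6  4.3] M [0.16 0.08 0.08] rpy [-1.7988e+02 -2.0000e-02  4.4700e+00] op 0.0432
t 20.7 rel mm [ 0.75 -1.34  0.28] F [-1.4 -0.4  6.2] M [-0.08  0.16  0.1 ] rpy [-1.7989e+02 -2.0000e-02  4.4800e+00] op 0.043
```

```bash
cat >> h.py <<'E'
def goA(x,y,z,sp,f=None):
    t=G+x*bx+y*by+[0,0,z]
    r=move_straight((t).tolist(),[180,0,YB],sp,until_force=f); print(r,end=" "); rel(); return r
E
python3 - <<'E'
from h import *
goA(.0022,-.0013,.0010,.01); pause(.2); rel()
goA(.0022,-.010,.0010,.012,6); pause(.2); rel()
X=cloud("top");np.savez("pics/t4.npz",p=X[0],X=X[1])
cv2.imwrite("pics/top4.png",cv2.resize(X[0][150:250,320:420,::-1],(560,560)))
E
```

```text
False t 21.0 rel mm [ 1.4 -1.2  0.5] F [-3.3  1.5 -0.7] M [0.35 0.6  0.05] rpy [-1.7997e+02  1.0000e-01  4.3900e+00] op 0.0427
t 21.2 rel mm [ 1.86 -1.16  0.54] F [-1.1  1.5 -4.6] M [0.28 0.24 0.11] rpy [-1.7997e+02  4.0000e-02  4.4000e+00] op 0.0427
True t 21.6 rel mm [ 1.66 -1.36  0.35] F [-0.7  0.8  3.6] M [0.12 0.05 0.01] rpy [-1.7986e+02  9.0000e-02  4.4500e+00] op 0.0429
t 21.8 rel mm [ 1.6  -1.31  0.29] F [-0.1  0.   5.8] M [-0.12 -0.1   0.  ] rpy [-1.7987e+02  1.0000e-01  4.4600e+00] op 0.0433
```

View pics/top4.png

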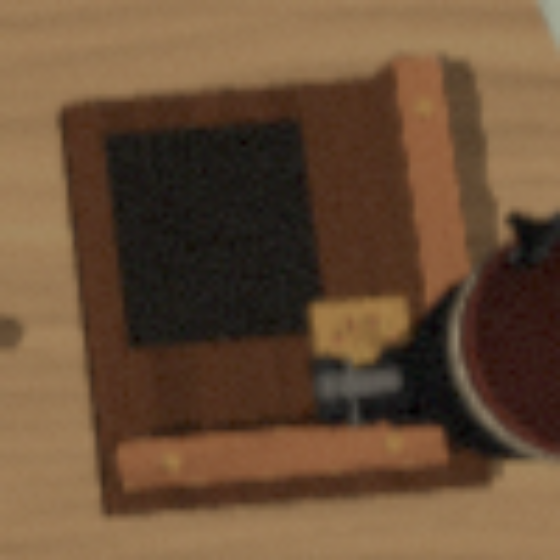

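The top view has the sconce tray (360,330) beside the side fence, a few mm or less from it. The last stop came from contact with the board (Fz), so I lift a bit more and probe sideways.

Run:
```python
from h import *
goA(.003,.002,.0035,.02); pause(.2); rel()
goA(.003,-.010,.0035,.012,5); pause(.2); rel()
goA(.003,-.002,.0035,.012); pause(.2); rel()
goA(-.008,-.002,.0035,.012,5); pause(.2); rel()
```

```text
False t 22.2 rel mm [2.76 2.16 3.23] F [-0.   0.5 -2.6] M [-0.01  0.09  0.02] rpy [-1.7999e+02  3.0000e-02  4.4100e+00] op 0.0431
t 22.4 rel mm [2.84 1.98 3.31] F [-0.4  0.3 -4.3] M [ 0.05  0.01 -0.03] rpy [-1.7999e+02  2.0000e-02  4.3900e+00] op 0.0431
True t 22.9 rel mm [ 2.27 -1.1   2.63] F [ 0.1  0.6 -4.6] M [0.02 0.1  0.  ] rpy [-1.7988e+02  1.0000e-01  4.4200e+00] op 0.0428
t 23.1 rel mm [ 1.64 -0.92  1.97] F [-0.5  0.2 -5. ] M [ 0.04 -0.01 -0.01] rpy [-1.7985e+02  1.7000e-01  4.4200e+00] op 0.0429
False t 23.5 rel mm [ 2.73 -1.34  3.22] F [-0.8  2.5 -4.8] M [0.84 0.5  0.15] rpy [-1.7995e+02  5.0000e-02  4.4300e+00] op 0.043
t 23.7 rel mm [ 2.78 -1.4   3.25] F [-2.7  4.6 -4.4] M [1.22 0.55 0.19] rpy [-1.7995e+02  4.0000e-02  4.4300e+00] op 0.0426
True t 24.1 rel mm [ 0.51 -1.17  3.58] F [ 4.1 -1.1 -2.2] M [-0.15 -0.93  0.08] rpy [-179.95   -0.18    4.48] op 0.0429
t 24.3 rel mm [ 0.43 -0.82  3.08] F [ 5.4 -1.8 -2.2] M [-0.46 -1.38  0.09] rpy [-1.799e+02 -1.500e-01  4.500e+00] op 0.0427
```

Run:
```python
from h import *
goA(.0025,.001,.0035,.02)
goA(.0025,.001,.0010,.01); pause(.3); rel()
goA(-.0005,.001,.0010,.01); pause(.2); rel()
goA(-.0005,-.0025,.0008,.01); pause(.3); rel()
goA(-.0008,-.0028,-.0003,.01); pause(.5); rel()
```

```text
False t 24.7 rel mm [2.06 1.16 3.16] F [-0.2  0.6 -4.1] M [-0.01  0.05 -0.  ] rpy [-1.7998e+02  6.0000e-02  4.4100e+00] op 0.0431
False t 25.1 rel mm [2.35 1.02 0.84] F [-0.7  0.7 -4.2] M [-0.01 -0.   -0.05] rpy [-1.7999e+02  2.0000e-02  4.4000e+00] op 0.0429
t 25.4 rel mm [2.52 0.97 1.05] F [-0.4  0.3 -4. ] M [-0.02  0.02  0.04] rpy [180.   -0.    4.4] op 0.043
False t 25.8 rel mm [0.47 1.11 1.31] F [ 4.8 -1.  -7.3] M [ 0.08 -1.28  0.14] rpy [ 1.7999e+02 -1.3000e-01  4.4300e+00] op 0.043
t 26.0 rel mm [0.51 1.1  1.34] F [ 6.   0.  -7.2] M [ 0.06 -1.28  0.05] rpy [ 1.7999e+02 -1.3000e-01  4.4300e+00] op 0.0435
False t 26.5 rel mm [ 0.49 -1.46  1.22] F [ 2.9  3.2 -3.4] M [ 0.95 -0.89  0.23] rpy [-1.7995e+02 -1.0000e-01  4.4700e+00] op 0.0427
t 26.8 rel mm [ 0.49 -1.48  1.21] F [ 3.9  3.  -2.4] M [ 1.   -0.89  0.28] rpy [-1.7995e+02 -1.0000e-01  4.4800e+00] op 0.0433
False t 27.1 rel mm [ 0.45 -1.53  0.33] F [ 3.7  3.8 -0.9] M [ 1.19 -0.93  0.28] rpy [-1.7994e+02 -1.2000e-01  4.4900e+00] op 0.043
t 27.6 rel mm [ 0.46 -1.51  0.32] F [ 4.1  4.1 -0.4] M [ 1.22 -0.93  0.33] rpy [-1.7994e+02 -1.2000e-01  4.5000e+00] op 0.0434
```

```bash
sed -i 's/t.tolist(),\[180,0,YB\]/t.tolist(),[180,0,YAW]/; s/(t).tolist(),\[180,0,YB\]/(t).tolist(),[180,0,YAW]/; 1i YAW=4.4' h.py
python3 - <<'E'
import h
from h import *
for y in (4.7,5.0):
    h.YAW=y; goA(-.0008,-.0028,-.0003,.01); pause(.3); rel()
goA(-.0018,-.0038,-.0006,.005); pause(.4); rel()
E
```

```text
False t 27.9 rel mm [ 0.48 -1.59  0.31] F [ 3.9  3.3 -2. ] M [ 1.11 -0.91  0.01] rpy [-1.7994e+02 -1.3000e-01  4.7700e+00] op 0.0434
t 28.1 rel mm [ 0.48 -1.59  0.33] F [ 3.5  5.3 -1.4] M [ 1.14 -0.93  0.07] rpy [-1.7994e+02 -1.3000e-01  4.7700e+00] op 0.0432
False t 28.4 rel mm [ 0.51 -1.64  0.32] F [ 4.7  3.8 -1.8] M [ 1.15 -0.97 -0.17] rpy [-1.7994e+02 -1.3000e-01  5.0600e+00] op 0.0431
t 28.7 rel mm [ 0.52 -1.64  0.35] F [ 4.2  3.2 -1.9] M [ 1.12 -0.97 -0.07] rpy [-1.7994e+02 -1.3000e-01  5.0600e+00] op 0.0431
False t 29.1 rel mm [ 0.39 -1.75  0.32] F [ 7.2  7.1 -2. ] M [ 1.75 -1.42 -0.22] rpy [-179.89   -0.22    5.09] op 0.0427
t 29.5 rel mm [ 0.41 -1.74  0.35] F [ 7.4  6.4 -0.8] M [ 1.66 -1.42 -0.28] rpy [-179.9    -0.22    5.09] op 0.0431
```

Run:
```python
import h
from h import *
h.YAW=4.72
goA(-.0018,-.0038,-.0006,.005)
goA(-.0024,-.0046,-.0016,.005); pause(1); rel()
X=cloud("side");np.savez("pics/s5.npz",p=X[0],X=X[1])
cv2.imwrite("pics/side5.png",cv2.resize(X[0][100:200,270:370,::-1],(590,590)))
```

```text
False t 29.8 rel mm [ 0.34 -1.74  0.31] F [ 6.1  7.  -0.4] M [ 1.81 -1.35  0.06] rpy [-179.9    -0.21    4.84] op 0.0433
False t 30.2 rel mm [ 0.35 -1.82  0.27] F [ 4.  10.9  9.5] M [ 2.6  -0.7   0.01] rpy [-179.89   -0.24    4.87] op 0.043
t 31.2 rel mm [ 0.34 -1.86  0.26] F [ 3.1  9.4 10.1] M [ 2.66 -0.76  0.06] rpy [-179.89   -0.24    4.87] op 0.0433
```

View pics/side5.png

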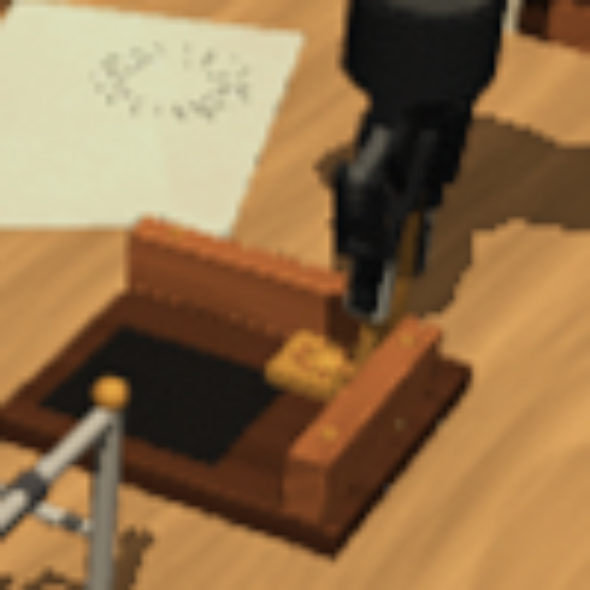

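The sconce sits in the fence corner (crop 320,365), flat on the board. The push towards the back fence has dropped to 3 N, so I add to it.

Run:
```python
import h
from h import *
h.YAW=4.72
goA(-.0030,-.0046,-.0008,.005)
goA(-.0040,-.0048,-.0011,.005); pause(1); rel(); pause(.5); rel()
```

```text
False t 31.6 rel mm [ 0.17 -1.82  0.34] F [10.4  8.  -1.9] M [ 2.31 -2.1  -0.06] rpy [-179.86   -0.32    4.88] op 0.0433
False t 32.0 rel mm [-0.01 -1.86  0.34] F [12.7  8.3 -2.9] M [ 2.42 -2.72 -0.08] rpy [-179.86   -0.42    4.89] op 0.043
t 33.0 rel mm [ 0.   -1.85  0.35] F [13.3  8.  -1.6] M [ 2.45 -2.73 -0.09] rpy [-179.86   -0.42    4.89] op 0.0429
t 33.5 rel mm [ 0.02 -1.87  0.35] F [12.6  8.6 -2.2] M [ 2.43 -2.73 -0.11] rpy [-179.86   -0.42    4.89] op 0.0435
```

Forces are good, but the tool tilts by 0.4° under the push. I'll counter that so the plate sits flush.

```bash
sed -i 's/\[180,0,YAW\]/[ROLL,PITCH,YAW]/; 1i ROLL,PITCH=180,0' h.py
python3 - <<'E'
import h
from h import *
h.YAW=4.65;h.PITCH=.4;h.ROLL=179.87
goA(-.0034,-.0048,-.0011,.005); pause(.5); rel()
goA(-.0034,-.0048,-.0015,.005); pause(.7); rel()
E
```

```text
False t 33.8 rel mm [ 0.26 -1.77  0.33] F [10.2  8.7  0.5] M [ 2.62 -2.35  0.1 ] rpy [-1.7999e+02  4.0000e-02  4.8400e+00] op 0.0434
t 34.3 rel mm [ 0.28 -1.74  0.34] F [ 9.7  9.3 -0.3] M [ 2.67 -2.31  0.1 ] rpy [-1.7998e+02  3.0000e-02  4.8400e+00] op 0.043
False t 34.5 rel mm [ 0.3  -1.75  0.28] F [8.2 9.6 4.5] M [ 2.84 -2.01  0.14] rpy [-1.80e+02  4.00e-02  4.84e+00] op 0.0434
t 35.2 rel mm [ 0.32 -1.77  0.3 ] F [9.8 9.8 2.7] M [ 2.85 -1.97  0.12] rpy [-1.80e+02  3.00e-02  4.84e+00] op 0.0431
```

Run:
```python
from h import *
rel(); print(job_done())
```

```text
t 35.2 rel mm [ 0.32 -1.77  0.3 ] F [9.8 9.8 2.7] M [ 2.85 -1.97  0.12] rpy [-1.80e+02  3.00e-02  4.84e+00] op 0.0431
the job is handed in; nothing more can be done
None
```

The job is handed in at 35.2 s: the brass sconce stands upright on the board in the fence corner, still gripped and pressed at about 10 N against each fence, and nothing else was touched as far as I saw.

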